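# Feed a row of vial carriers up to the sampler

### The job

Four vial carriers stand one behind the other, touching, in the feed rail of the sampler. With the fingertips against the last carrier only, push the row from behind along the rail as one train, without lifting or tipping any carrier or letting the row break apart, until the front carrier is fully home against the end stop; only then swing the steel gate bar fully shut across the rail behind the last carrier. Pick nothing up, leave the spare carrier, beaker, bottle and jar on the bench where they stand, and finish with the robot clear of everything.

Things in the scene. Friction and masses are not known exactly. Their poses are not given: they have to be found in the camera images.
- rail: Fixed aluminium channel, open on top and at its entry. Origin on the bench under its middle line; y runs along the channel to the end stop, z up, x across, to the side where the gate is pivoted. Entry end at y = -200 mm, face of the end stop (steel, 46 mm high) at y = 170. Floor top at z = 6; side walls 5 mm thick, tops at z = 18, inner faces at x = -26.5 and 26.5. Gate bracket: x 29 to 59, y -26 to 14, 20 high.
- housing (a point): Top centre of the white sampler housing behind the end stop (rail frame x 0, y 252, z 86 mm): a box 150 mm across the rail, 140 mm along it, 86 mm high, with a small probe turret on top up to 110 mm above the bench.
- stop_face (a point): Point on the face of the end stop, on the channel's middle line, 26 mm above the bench (rail frame x 0, y 170, z 26 mm).
- carrier1: Grey block 50 mm (x, across the rail) by 42 (y, along it) by 40 high, with three white-capped vials fixed on top, 62 high in all, about 90 g. Origin: centre of its underside. Front carrier, nearest the end stop; the row starts 60 to 130 mm short of it, gaps under 1 mm; home when its centre is 21 mm before the stop face.
- carrier2: Grey block 50 mm (x, across the rail) by 42 (y, along it) by 40 high, with three white-capped vials fixed on top, 62 high in all, about 90 g. Origin: centre of its underside. Second carrier, right behind the front one (centres 42 mm apart when touching).
- carrier3: Grey block 50 mm (x, across the rail) by 42 (y, along it) by 40 high, with three white-capped vials fixed on top, 62 high in all, about 90 g. Origin: centre of its underside. Third carrier of the row, behind the second.
- carrier4: Grey block 50 mm (x, across the rail) by 42 (y, along it) by 40 high, with three white-capped vials fixed on top, 62 high in all, about 90 g. Origin: centre of its underside. Last carrier of the row, the one to push on: its rear face (21 mm behind its origin, towards rail -y) is free. When the row is home its centre is at rail y = 23 mm.
- gate (a joint): Angle (rad) of the steel gate bar about its upright pivot beside the channel. 0: parallel to the rail, pointing to rail -y, outside the channel; growing values swing its tip in over the channel (towards rail -x and then towards the stop); 1.571: fully shut, straight across the channel, at a hard stop. Negative: swung outward. Starts between -0.5 and 0.1. Light friction; stays where left.
- gate_pivot (a point): On the pivot axis of the gate bar, 37 mm above the bench, mid-height of the bar (rail frame x 47, y -6, z 37 mm). Steel hub of 9 mm radius, up to 54 mm above the bench.
- gate_tip (a point): Middle of the free end of the gate bar, 80 mm from the pivot. The bar is 10 mm thick and 18 mm high, from 28 to 46 mm above the bench, so it passes over the side walls; shut, its face is 3 mm behind the last carrier of a row that is home.
- spare: Spare vial carrier of the same shape as those in the row, standing alone on the bench on the robot's side of the rail; leave it. Origin at the centre of its underside.
- beaker: Small clear plastic beaker, 56 mm across, 70 mm high, on the bench on the robot's side of the rail; leave it. Origin under its centre.
- reagent: White plastic bottle, 64 mm across, 130 mm high, on the bench beside the sampler housing; leave it. Origin under its centre.
- jar: White plastic jar, 60 mm across, 75 mm high, on the bench beyond the rail near its entry end; leave it. Origin under its centre.
Mind the look-alikes: they are no part of the job. What is shaped like the carrier2 but green or red is not meant.

How it is judged:
By the outcome, as a careful person would: the job done as asked, in the order asked, and still so for the second after the job is handed in, with the robot touching nothing.
It also fails if it takes over 64 s, if anything falls off the work surface, if the arm or the gripper's body presses on something with over 40 N, if the wrist force passes 120 N, or if a joint passes its speed limit or range.

### The arm

A 6-joint arm with a two-finger parallel gripper is mounted at the origin on the work surface. World frame = base frame: x ahead of the robot, y to its left, z up, the work surface at z = 0. Lengths are in m, angles in rad, forces in N, time in s.
With the tool pointing down it reaches from about 0.225 to 0.875 m from the base axis. Payload 3.4 kg.
Tool frame: the origin (TCP) lies at the very end of the fingers, on their centre line; the grasp point (between the pads) lies 19 mm behind it; z points along the fingers, y is the line along which they close (so a half turn about z gives the same grasp; the last joint's range is limited). The gripper opens to 85 mm and grips with 20 to 120 N. Pads are 22 mm wide; open, the fingers measure 114 mm over their backs; the gripper's body (76 mm by 85 mm) begins 54 mm behind the grasp point. The pads swing forward as they close: fully open they stand 13 mm farther back than shut.
Start: joints at [1.104, 0.276, 1.505, -0, 1.361, -0.121], TCP at [0.195, 0.541, 0.207] pointing down, gripper open.
Joint ranges: [-2.89, 2.89], [-0.75, 2.08], [0.22, 2.7], [-1.18, 4.32], [0.11, 2.71], [-2.7, 2.7]. Speed limits (rad/s): [2.57, 2.57, 3.14, 3.14, 3.14, 3.14].

### API

Orientations are given as a unit quaternion [w, x, y, z].
In Python, from rig import get_state, optics, sign_off gives the robot as it stands.
- The arm moves only by the tool send_rows, never from a script. Its argument "increments" is a list of rows, each an object with "gripper": the gripper's target within -1 to 1 (shut at 1, half-way at 0, fully open at -1); "linear": the shift along the world's x, y, z in m, a list of three; "delta_rot": the turn, a rotation vector about the world's x, y, z in rad, a list of three. In form: [{"gripper": gripper, "linear": [dx, dy, dz], "delta_rot": [rx, ry, rz]}, ...]. A call has 1 to 8 rows; each row is the pose to reach, as a shift and turn from the pose commanded when the call began; what a row does not reach only later rows make up. A row lasts 1/10 s, in which the tool goes at most 50 mm and 8.59 degrees, less where a joint would pass 70% of its speed; a pose out of reach is approached as far as the arm can. A call with a gripper value outside its range is refused whole. The fingers move at their own pace and stop on an object; "newtons" is the grip in N (left out, the last holds). Time passes only in rows, so rows that repeat a pose let the fingers close. It gives the time, the measured TCP pose, the force, the opening and the grip force at its end, in the units of the state.
- get_state(): the state, without advancing time (a new reading comes with each control period).
- optics.get_image(name): name is "scene" or "top" or "wrist"; returns a dict with "pixels" (480x640x3 uint8, blue, green, red), "K" (3x3 intrinsics, pixels), "rvec" (rotation vector, rad) and "tvec" (3), from world to camera coordinates, as OpenCV has them; the wrist camera has in their place "T_tool_cam" (4x4, takes a point from camera to tool coordinates, whose origin is the TCP and whose axes are the flange's). Camera axes: x right, y down, z forward; pixel columns grow to the right and rows downward; lengths in m; the calibration is good to about 2 mm. A picture is of the moment at which its call begins: read the wrist's pose just before it. There is no depth.
- sign_off(): hands the job in; it is judged then, once.
The state is a dict: "clock": time; "qpos": joint angles; "qd": joint speeds; "effort": joint torques, N m; "position": TCP position; "ee_rot": TCP orientation; "contact_force": force on the tool from outside, world axes, zero at the start; "moment": the same for the moment, N m; "width": finger opening in m; "gripper_force": force on a finger pad.
Only numpy, scipy, OpenCV 4.12 (cv2) and the standard library are available. Lean on these libraries where they do the work, as an engineer would, in place of code of your own. Each camera call takes 0.05 s, during which the arm holds its last target. There are 200 camera calls.

## Working session

There is one attempt and no reset: what is moved stays moved. The work goes in short steps, Python scripts to look and compute and a tool call to move; the robot and the scene stay as the last step left them, time stands still between calls to the robot, and variables do not carry over. Pictures are saved under pics/ and viewed, at most 10 in all, crops included, and the job is handed in when it is done.

Besides the shell and the picture viewer there is one more tool, called after "Emit:" as name(argument=value, ...) on one line, values as JSON. send_rows: Moves the arm, as the interface text tells. Its arguments: {"type":"object","properties":{"increments":{"type":"array"},"newtons":{"type":"number"}},"required":["increments"]}

```bash
mkdir -p pics; ls; python3 - <<'E'
from rig import get_state, optics
import cv2
s=get_state(); print(s['clock'],s['position'],s['ee_rot'],s['width'])
for n in('scene','top'):
    d=optics.get_image(n); cv2.imwrite(f'pics/{n}0.png',d['pixels']); 
    R=cv2.Rodrigues(d['rvec'])[0]; print(n,d['K'].tolist(),(-R.T@d['tvec'].reshape(3)),R[2])
E
```

```text
pics
0.0 [0.19465066 0.54044098 0.20601743] [-2.60830547e-04  1.72033437e-01  9.85090670e-01 -8.94886121e-04] 0.0857867630854742
scene [[623.8594524599919, 0.0, 309.29398058928257], [0.0, 623.8594524599919, 229.98841312164956], [0.0, 0.0, 1.0]] [0.94990556 0.54696097 0.85141793] [-0.38561908 -0.51356898 -0.76651473]
top [[564.3986569946741, 0.0, 321.8489341759975], [0.0, 564.3986569946741, 235.65383902349788], [0.0, 0.0, 1.0]] [0.45416099 0.02501812 1.01572826] [ 1.06213351e-01  7.86336623e-04 -9.94343052e-01]
```

View pics/scene0.png

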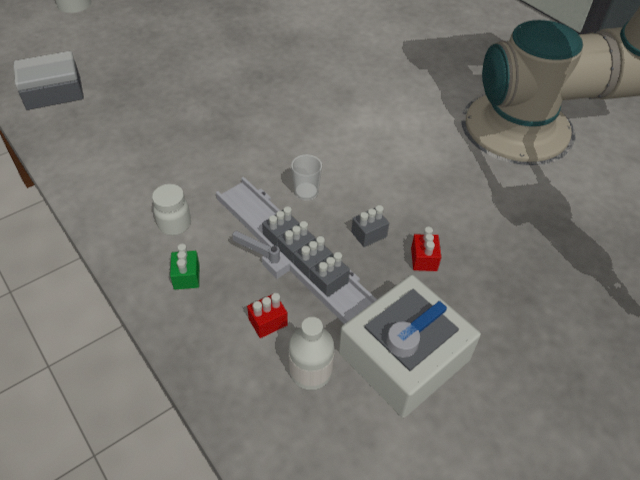

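View pics/top0.png

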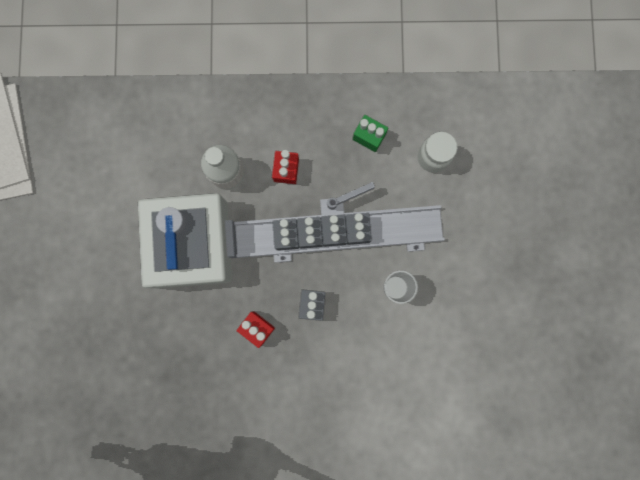

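```bash
cat > h.py <<'E'
import numpy as np, cv2
from rig import get_state, optics
def cast(d,uv,z):
    R=cv2.Rodrigues(d['rvec'])[0]; c=-R.T@np.ravel(d['tvec'])
    p=cv2.undistortPoints(np.float64(uv).reshape(-1,1,2),d['K'],None).reshape(-1,2)
    r=np.c_[p,np.ones(len(p))]@R; return c+r*((z-c[2])/r[:,2])[:,None]
def proj(d,P):
    return cv2.projectPoints(np.float64(P).reshape(-1,1,3),d['rvec'],d['tvec'],d['K'],None)[0].reshape(-1,2)
E
python3 - <<'E'
import cv2
a=cv2.imread('pics/top0.png')[165:275,222:460]
b=cv2.imread('pics/scene0.png')[165:325,205:385]
a=cv2.resize(a,None,fx=3.3,fy=3.3,interpolation=cv2.INTER_CUBIC); cv2.imwrite('pics/topc.png',a)
b=cv2.resize(b,None,fx=3.6,fy=3.6,interpolation=cv2.INTER_CUBIC); cv2.imwrite('pics/scenec.png',b)
E
```

```text
(no output)
```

View pics/topc.png

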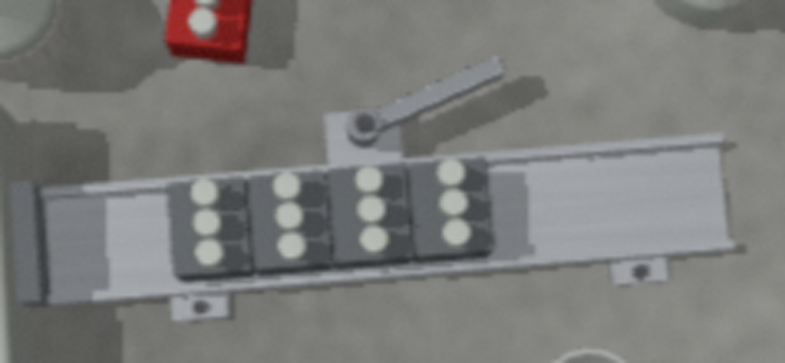

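View pics/scenec.png

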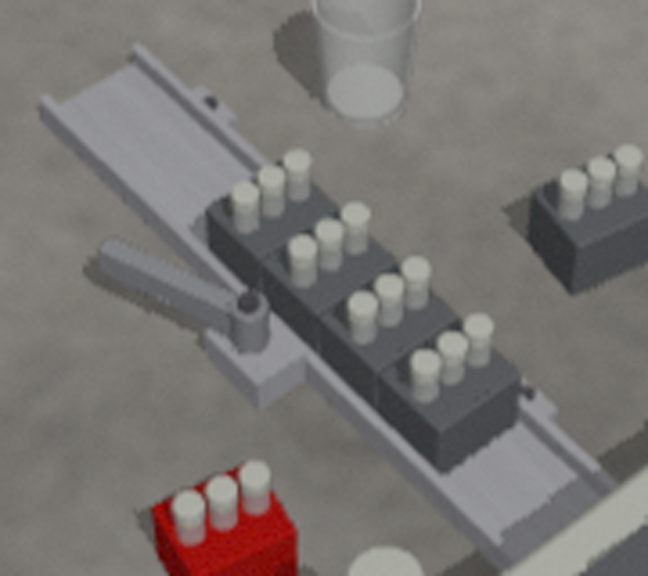

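The top crop shows the row in the rail: end stop on the left (crop col ~42), last carrier's rear face at (490,210), hub at (364,124) and gate tip at (501,67), swung outward. Candidates in the full top view: four grey carriers in the rail at (285–361,230), grey spare (312,305), red (286,167) and (256,330), green (371,133). The ones in the rail are the row. The one to push is the rightmost, nearest the open entry.

```bash
python3 - <<'E'
from h import *
d=optics.get_image('top'); e=optics.get_image('scene')
f=lambda L:np.array(L)/3.3+[222-.35,165-.35]
g=lambda L:np.array(L)/3.6+[205-.36,165-.36]
ent=cast(d,f([(722,135),(731,249)]),.018); print('entry',ent.round(4),np.linalg.norm(ent[0]-ent[1]))
st=cast(d,f([(36,183),(45,302)]),.046); print('stop top edge',st.round(4))
hub=cast(d,f([(364,123)]),.054); tip=cast(d,f([(501,67)]),.046);print('hub',hub.round(4),'tip',tip.round(4),np.linalg.norm((hub-tip)[0,:2]))
# caps via white mask
for nm,dd,box in(('top',d,(270,205,375,255)),('scene',e,(265,200,345,285))):
    im=dd['pixels'];x0,y0,x1,y1=box;c=im[y0:y1,x0:x1]
    m=((c.min(2)>165)).astype(np.uint8)
    n,l,s,ce=cv2.connectedComponentsWithStats(m)
    k=[i for i in range(1,n) if s[i,4]>15]; print(nm,[(ce[i]+[x0,y0]).round(1).tolist()+[int(s[i,4])] for i in k])
    P=cast(dd,ce[k]+[x0,y0],.067); print(P.round(4).tolist())
se=cast(e,g([(46,98),(137,46)]),.018);print('scene entry',se.round(4),np.linalg.norm(se[0]-se[1]))
print('scene hub',cast(e,g([(249,298)]),.054).round(4))
print('scene carrier4 rear top edge',cast(e,g([(209,209)]),.046).round(4))
print('top carrier4 rear top',cast(d,f([(487,162),(492,254)]),.046).round(4))
E
```

```text
entry [[ 0.6124 -0.1867  0.018 ]
 [ 0.5503 -0.1895  0.018 ]] 0.06213702452625927
stop top edge [[0.5867 0.1803 0.046 ]
 [0.524  0.1752 0.046 ]]
hub [[0.6152 0.0077 0.054 ]] tip [[ 0.6456 -0.0653  0.046 ]] 0.07905096222082683
top [[358.3, 216.6, 36], [333.4, 218.7, 34], [308.4, 220.6, 35], [283.4, 222.6, 35], [359.0, 225.8, 35], [334.0, 227.8, 35], [309.1, 229.8, 34], [284.0, 231.9, 36], [359.8, 234.9, 34], [334.8, 236.9, 34], [309.7, 238.9, 33], [284.7, 240.9, 33]]
[[0.5873, -0.0364, 0.067], [0.5842, 0.0058, 0.067], [0.5815, 0.0483, 0.067], [0.5786, 0.0907, 0.067], [0.5715, -0.0373, 0.067], [0.5686, 0.005, 0.067], [0.5657, 0.0472, 0.067], [0.5626, 0.0898, 0.067], [0.556, -0.0384, 0.067], [0.5531, 0.0039, 0.067], [0.5502, 0.0464, 0.067], [0.5473, 0.0886, 0.067]]
scene []Traceback (most recent call last):
  File "<stdin>", line 14, in <module>
  File "h.py", line 5, in cast
    p=cv2.undistortPoints(np.float64(uv).reshape(-1,1,2),d['K'],None).reshape(-1,2)
      ~~~~~~~~~~~~~~~~~~~^^^^^^^^^^^^^^^^^^^^^^^^^^^^^^^^^^^^^^^^^^^^
cv2.error: OpenCV(4.12.0) /io/opencv/modules/calib3d/src/undistort.dispatch.cpp:347: error: (-215:Assertion failed) CV_IS_MAT(_src) && CV_IS_MAT(_dst) && (_src->rows == 1 || _src->cols == 1) && (_dst->rows == 1 || _dst->cols == 1) && _src->cols + _src->rows - 1 == _dst->rows + _dst->cols - 1 && (CV_MAT_TYPE(_src->type) == CV_32FC2 || CV_MAT_TYPE(_src->type) == CV_64FC2) && (CV_MAT_TYPE(_dst->type) == CV_32FC2 || CV_MAT_TYPE(_dst->type) == CV_64FC2) in function 'cvUndistortPointsInternal'
```

Emit:
send_rows(increments=[{"gripper": 1, "linear": [0.38, -0.645, 0], "delta_rot": [0, 0, -1.155]}, {"gripper": 1, "linear": [0.38, -0.645, 0], "delta_rot": [0, 0, -1.155]}, {"gripper": 1, "linear": [0.38, -0.645, 0], "delta_rot": [0, 0, -1.155]}, {"gripper": 1, "linear": [0.38, -0.645, 0], "delta_rot": [0, 0, -1.155]}, {"gripper": 1, "linear": [0.38, -0.645, 0], "delta_rot": [0, 0, -1.155]}, {"gripper": 1, "linear": [0.38, -0.645, 0], "delta_rot": [0, 0, -1.155]}, {"gripper": 1, "linear": [0.38, -0.645, 0], "delta_rot": [0, 0, -1.155]}, {"gripper": 1, "linear": [0.38, -0.645, 0], "delta_rot": [0, 0, -1.155]}], newtons=30)

```text
clock: 1.0
position: [0.3985, 0.1945, 0.207]
ee_rot: [0.0, 0.684, 0.73, 0.0]
contact_force: [0.2, 0.9, 0.3]
width: -0.0
gripper_force: 0.0
```

Emit:
send_rows(increments=[{"gripper": 1, "linear": [0.177, -0.3, 0], "delta_rot": [0, 0, 0.005]}, {"gripper": 1, "linear": [0.177, -0.3, 0], "delta_rot": [0, 0, 0.005]}, {"gripper": 1, "linear": [0.177, -0.3, 0], "delta_rot": [0, 0, 0.005]}, {"gripper": 1, "linear": [0.177, -0.3, 0], "delta_rot": [0, 0, 0.005]}, {"gripper": 1, "linear": [0.177, -0.3, 0], "delta_rot": [0, 0, 0.005]}, {"gripper": 1, "linear": [0.177, -0.3, 0], "delta_rot": [0, 0, 0.005]}, {"gripper": 1, "linear": [0.177, -0.3, 0], "delta_rot": [0, 0, 0.005]}, {"gripper": 1, "linear": [0.177, -0.3, 0], "delta_rot": [0, 0, 0.005]}])

```text
clock: 1.8
position: [0.578, -0.1095, 0.2059]
ee_rot: [0.002, 0.682, 0.731, -0.001]
contact_force: [-0.7, 0.8, 0.3]
width: 0.0003
gripper_force: 0.0
```

Emit:
send_rows(increments=[{"gripper": 1, "linear": [0, 0, -0.04], "delta_rot": [0, 0, 0]}, {"gripper": 1, "linear": [0, 0, -0.08], "delta_rot": [0, 0, 0]}, {"gripper": 1, "linear": [0, 0, -0.1], "delta_rot": [0, 0, 0]}, {"gripper": 1, "linear": [0, 0, -0.107], "delta_rot": [0, 0, 0]}, {"gripper": 1, "linear": [0, 0, -0.107], "delta_rot": [0, 0, 0]}])

```text
clock: 2.3
position: [0.5743, -0.1031, 0.0992]
ee_rot: [-0.001, 0.68, 0.733, -0.0]
contact_force: [0.0, 0.7, 0.1]
width: -0.0
gripper_force: 0.0
```

```bash
python3 - <<'E'
from h import *
s=get_state(); print(s['clock'],s['position'],s['ee_rot'],s['qpos'])
a=optics.get_image('top')['pixels'][165:275,222:460];b=optics.get_image('wrist')['pixels']
a=cv2.resize(a,(640,296)); cv2.imwrite('pics/p5.png',np.vstack([a,cv2.resize(b,(400,300))[:, :] if 0 else cv2.copyMakeBorder(cv2.resize(b,(400,300)),0,0,0,240,cv2.BORDER_CONSTANT)]))
E
```

```text
2.3 [ 0.57425008 -0.10306697  0.09917498] [-9.37516223e-04  6.79992921e-01  7.33217971e-01 -3.94499047e-04] [-2.96896751e-01  3.67684110e-01  1.64967940e+00  1.18367925e-04
  1.12626061e+00 -3.72237171e-01]
```

View pics/p5.png

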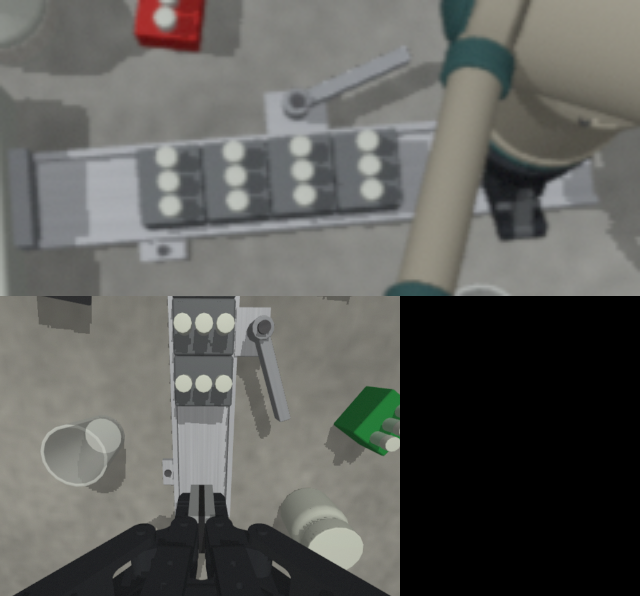

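The fingers stand over the middle of the channel behind the last carrier (wrist tile: fingers at (202,500), carrier rear at (202,405)). The gate points outward, clear of the fingers. Next I go down into the channel.

Emit:
send_rows(increments=[{"gripper": 1, "linear": [0.001, 0, -0.03], "delta_rot": [0, 0, 0]}, {"gripper": 1, "linear": [0.001, 0, -0.055], "delta_rot": [0, 0, 0]}, {"gripper": 1, "linear": [0.001, 0, -0.072], "delta_rot": [0, 0, 0]}, {"gripper": 1, "linear": [0.001, 0, -0.08], "delta_rot": [0, 0, 0]}, {"gripper": 1, "linear": [0.001, 0, -0.08], "delta_rot": [0, 0, 0]}, {"gripper": 1, "linear": [0.0, 0.01, -0.08], "delta_rot": [0, 0, 0]}, {"gripper": 1, "linear": [-0.0004, 0.02, -0.08], "delta_rot": [0, 0, 0]}, {"gripper": 1, "linear": [-0.0004, 0.02, -0.08], "delta_rot": [0, 0, 0]}])

```text
clock: 3.2
position: [0.5748, -0.0821, 0.021]
ee_rot: [0.0, 0.68, 0.734, 0.001]
contact_force: [-0.0, -0.5, -0.4]
width: -0.0001
gripper_force: 0.0
```

Emit:
send_rows(increments=[{"gripper": 1, "linear": [-0.0002, 0.002, 0], "delta_rot": [0, 0, 0]}, {"gripper": 1, "linear": [-0.0003, 0.004, 0], "delta_rot": [0, 0, 0]}, {"gripper": 1, "linear": [-0.0004, 0.006, 0], "delta_rot": [0, 0, 0]}, {"gripper": 1, "linear": [-0.0006, 0.008, 0], "delta_rot": [0, 0, 0]}, {"gripper": 1, "linear": [-0.0007, 0.01, 0], "delta_rot": [0, 0, 0]}, {"gripper": 1, "linear": [-0.0008, 0.012, 0], "delta_rot": [0, 0, 0]}, {"gripper": 1, "linear": [-0.001, 0.014, 0], "delta_rot": [0, 0, 0]}, {"gripper": 1, "linear": [-0.0011, 0.016, 0], "delta_rot": [0, 0, 0]}])

```text
clock: 4.0
position: [0.5734, -0.0675, 0.0199]
ee_rot: [0.0, 0.68, 0.733, 0.0]
contact_force: [-0.4, 0.0, 0.5]
width: 0.0002
gripper_force: 0.0
```

Emit:
send_rows(increments=[{"gripper": 1, "linear": [-0.0002, 0.0025, 0], "delta_rot": [0, 0, 0]}, {"gripper": 1, "linear": [-0.0004, 0.005, 0], "delta_rot": [0, 0, 0]}, {"gripper": 1, "linear": [-0.0005, 0.0075, 0], "delta_rot": [0, 0, 0]}, {"gripper": 1, "linear": [-0.0007, 0.01, 0], "delta_rot": [0, 0, 0]}, {"gripper": 1, "linear": [-0.0009, 0.0125, 0], "delta_rot": [0, 0, 0]}, {"gripper": 1, "linear": [-0.001, 0.015, 0], "delta_rot": [0, 0, 0]}, {"gripper": 1, "linear": [-0.0012, 0.0175, 0], "delta_rot": [0, 0, 0]}, {"gripper": 1, "linear": [-0.0014, 0.02, 0], "delta_rot": [0, 0, 0]}])

```text
clock: 4.8
position: [0.5722, -0.0476, 0.0201]
ee_rot: [0.0, 0.68, 0.733, 0.0]
contact_force: [0.0, -3.6, 1.0]
width: -0.0001
gripper_force: 1.8
```

```bash
cat > look.py <<'E'
from h import *
import sys
s=get_state(); print(s['clock'],s['position'].round(4),s['contact_force'].round(2),s['moment'].round(2))
d=optics.get_image('scene'); b=d['pixels'][165:345,205:425]
cv2.imwrite(sys.argv[1],cv2.resize(b,None,fx=3,fy=3,interpolation=cv2.INTER_CUBIC))
E
python3 look.py pics/p6.png
```

```text
4.8 [ 0.5722 -0.0476  0.0201] [ 0.02 -3.57  1.03] [-0.62 -0.07  0.04]
```

View pics/p6.png

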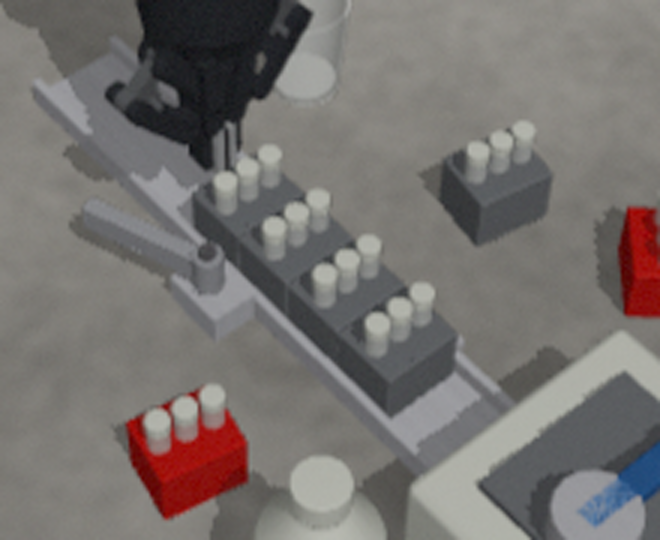

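The train is upright and together, with the fingers against the last carrier only (crop ~(225,165)) and the push steady at 3.6 N.

Emit:
send_rows(increments=[{"gripper": 1, "linear": [-0.0002, 0.0025, 0], "delta_rot": [0, 0, 0]}, {"gripper": 1, "linear": [-0.0004, 0.005, 0], "delta_rot": [0, 0, 0]}, {"gripper": 1, "linear": [-0.0005, 0.0075, 0], "delta_rot": [0, 0, 0]}, {"gripper": 1, "linear": [-0.0007, 0.01, 0], "delta_rot": [0, 0, 0]}, {"gripper": 1, "linear": [-0.0009, 0.0125, 0], "delta_rot": [0, 0, 0]}, {"gripper": 1, "linear": [-0.001, 0.015, 0], "delta_rot": [0, 0, 0]}, {"gripper": 1, "linear": [-0.0012, 0.0175, 0], "delta_rot": [0, 0, 0]}, {"gripper": 1, "linear": [-0.0014, 0.02, 0], "delta_rot": [0, 0, 0]}])

```text
clock: 5.65
position: [0.5707, -0.0275, 0.02]
ee_rot: [0.0, 0.68, 0.733, 0.0]
contact_force: [1.0, -4.0, 2.5]
width: 0.0002
gripper_force: 2.3
```

Emit:
send_rows(increments=[{"gripper": 1, "linear": [-0.0002, 0.0025, 0], "delta_rot": [0, 0, 0]}, {"gripper": 1, "linear": [-0.0004, 0.005, 0], "delta_rot": [0, 0, 0]}, {"gripper": 1, "linear": [-0.0005, 0.0075, 0], "delta_rot": [0, 0, 0]}, {"gripper": 1, "linear": [-0.0007, 0.01, 0], "delta_rot": [0, 0, 0]}, {"gripper": 1, "linear": [-0.0009, 0.0125, 0], "delta_rot": [0, 0, 0]}, {"gripper": 1, "linear": [-0.001, 0.015, 0], "delta_rot": [0, 0, 0]}, {"gripper": 1, "linear": [-0.0012, 0.0175, 0], "delta_rot": [0, 0, 0]}, {"gripper": 1, "linear": [-0.0014, 0.02, 0], "delta_rot": [0, 0, 0]}])

```text
clock: 6.45
position: [0.5693, -0.0075, 0.02]
ee_rot: [0.0, 0.68, 0.733, 0.0]
contact_force: [0.7, -5.2, 3.2]
width: -0.0001
gripper_force: 2.6
```

```bash
cat > caps.py <<'E'
from h import *
d=optics.get_image('top');x0,y0,x1,y1=235,205,375,255;c=d['pixels'][y0:y1,x0:x1]
n,l,s,ce=cv2.connectedComponentsWithStats((c.min(2)>165).astype(np.uint8))
k=[i for i in range(1,n) if s[i,4]>15]; P=cast(d,ce[k]+[x0,y0],.067)[:,:2]-[.5675,.010]
a=.07; Q=P@np.array([[np.cos(a),-np.sin(a)],[np.sin(a),np.cos(a)]])
print((Q*1000).round(1).tolist(), s[k,4])
E
python3 caps.py
```

```text
[[17.4, 95.9], [17.0, 138.1], [1.5, 96.4], [1.5, 138.2], [-15.1, 13.1], [-14.2, 96.3], [-14.0, 138.4]] [40 42 39 41 31 41 41]
```

Emit:
send_rows(increments=[{"gripper": 1, "linear": [-0.0001, 0.001, 0], "delta_rot": [0, 0, 0]}, {"gripper": 1, "linear": [-0.0001, 0.002, 0], "delta_rot": [0, 0, 0]}, {"gripper": 1, "linear": [-0.0002, 0.003, 0], "delta_rot": [0, 0, 0]}, {"gripper": 1, "linear": [-0.0003, 0.004, 0], "delta_rot": [0, 0, 0]}, {"gripper": 1, "linear": [-0.0004, 0.005, 0], "delta_rot": [0, 0, 0]}, {"gripper": 1, "linear": [-0.0004, 0.006, 0], "delta_rot": [0, 0, 0]}, {"gripper": 1, "linear": [-0.0005, 0.007, 0], "delta_rot": [0, 0, 0]}, {"gripper": 1, "linear": [-0.0006, 0.008, 0], "delta_rot": [0, 0, 0]}])

```text
clock: 7.3
position: [0.5687, 0.0004, 0.02]
ee_rot: [0.0, 0.68, 0.733, 0.0]
contact_force: [0.4, -4.5, 3.5]
width: 0.0002
gripper_force: 2.7
```

Emit:
send_rows(increments=[{"gripper": 1, "linear": [-0.0001, 0.001, 0], "delta_rot": [0, 0, 0]}, {"gripper": 1, "linear": [-0.0001, 0.0015, 0], "delta_rot": [0, 0, 0]}])

```text
clock: 7.5
position: [0.5685, 0.0019, 0.0199]
ee_rot: [0.0, 0.68, 0.733, 0.0]
contact_force: [0.1, -5.0, 2.8]
width: -0.0001
gripper_force: 2.7
```

Emit:
send_rows(increments=[{"gripper": 1, "linear": [0, 0.0005, 0], "delta_rot": [0, 0, 0]}, {"gripper": 1, "linear": [-0.0001, 0.001, 0], "delta_rot": [0, 0, 0]}])

```text
clock: 7.7
position: [0.5685, 0.0029, 0.02]
ee_rot: [0.0, 0.68, 0.733, 0.0]
contact_force: [0.1, -4.2, 3.1]
width: 0.0001
gripper_force: 2.7
```

Emit:
send_rows(increments=[{"gripper": 1, "linear": [0, 0.0005, 0], "delta_rot": [0, 0, 0]}, {"gripper": 1, "linear": [-0.0001, 0.001, 0], "delta_rot": [0, 0, 0]}])

```text
clock: 7.9
position: [0.5684, 0.0039, 0.0199]
ee_rot: [0.0, 0.68, 0.733, 0.0]
contact_force: [0.0, -3.4, 3.0]
width: -0.0004
gripper_force: 2.7
```

Emit:
send_rows(increments=[{"gripper": 1, "linear": [0, 0.0005, 0], "delta_rot": [0, 0, 0]}, {"gripper": 1, "linear": [-0.0001, 0.001, 0], "delta_rot": [0, 0, 0]}])

```text
clock: 8.1
position: [0.5684, 0.0042, 0.02]
ee_rot: [0.001, 0.68, 0.733, -0.0]
contact_force: [0.0, -7.4, 2.9]
width: 0.0
gripper_force: 3.7
```

Emit:
send_rows(increments=[{"gripper": 1, "linear": [0, 0.0005, 0], "delta_rot": [0, 0, 0]}, {"gripper": 1, "linear": [0, 0.0005, 0], "delta_rot": [0, 0, 0]}])

```text
clock: 8.3
position: [0.5684, 0.0042, 0.02]
ee_rot: [0.001, 0.68, 0.733, -0.001]
contact_force: [0.2, -8.1, 2.8]
width: -0.0
gripper_force: 3.8
```

```bash
python3 caps.py
```

```text
[[16.9, 107.8], [16.8, 149.8], [1.1, 107.8], [1.2, 149.8], [-15.6, 24.9], [-14.4, 107.9], [-14.2, 150.0]] [42 39 40 41 27 41 41]
```

Emit:
send_rows(increments=[{"gripper": 1, "linear": [0, 0.0005, 0], "delta_rot": [0, 0, 0]}, {"gripper": 1, "linear": [0, 0.001, 0], "delta_rot": [0, 0, 0]}, {"gripper": 1, "linear": [-0.0001, 0.0015, 0], "delta_rot": [0, 0, 0]}, {"gripper": 1, "linear": [-0.0001, 0.0015, 0], "delta_rot": [0, 0, 0]}])

```text
clock: 8.75
position: [0.5684, 0.0043, 0.02]
ee_rot: [0.002, 0.679, 0.734, -0.001]
contact_force: [0.5, -11.3, 2.6]
width: -0.0002
gripper_force: 5.0
```

The row is home: the TCP stalled at y = 0.0042 while the force climbed, and the front cap reads rail y ≈ 149.8 (149 expected). Next I back straight off before going up.

Emit:
send_rows(increments=[{"gripper": 1, "linear": [0.0002, -0.003, 0], "delta_rot": [0, 0, 0]}, {"gripper": 1, "linear": [0.0005, -0.007, 0], "delta_rot": [0, 0, 0]}, {"gripper": 1, "linear": [0.001, -0.015, 0], "delta_rot": [0, 0, 0]}, {"gripper": 1, "linear": [0.002, -0.03, 0], "delta_rot": [0, 0, 0]}, {"gripper": 1, "linear": [0.003, -0.042, 0], "delta_rot": [0, 0, 0]}, {"gripper": 1, "linear": [0.003, -0.042, 0], "delta_rot": [0, 0, 0]}, {"gripper": 1, "linear": [0.003, -0.042, 0.04], "delta_rot": [0, 0, 0]}, {"gripper": 1, "linear": [0.003, -0.042, 0.085], "delta_rot": [0, 0, 0]}])

```text
clock: 9.55
position: [0.5693, -0.035, 0.1039]
ee_rot: [-0.003, 0.68, 0.733, -0.001]
contact_force: [1.0, 0.7, 0.8]
width: -0.0002
gripper_force: 0.0
```

Emit:
send_rows(increments=[{"gripper": 1, "linear": [0.04, 0.002, 0], "delta_rot": [0, 0, 0]}, {"gripper": 1, "linear": [0.08, 0.002, 0], "delta_rot": [0, 0, 0]}, {"gripper": 1, "linear": [0.097, 0.002, 0], "delta_rot": [0, 0, 0]}, {"gripper": 1, "linear": [0.097, 0.002, 0], "delta_rot": [0, 0, 0]}])

```text
clock: 9.95
position: [0.6706, -0.0332, 0.1045]
ee_rot: [0.001, 0.68, 0.733, 0.001]
contact_force: [-0.7, -0.2, 1.1]
width: 0.0
gripper_force: 0.0
```

```bash
python3 caps.py; python3 - <<'E'
from h import *
s=get_state(); print(s['clock'],s['position'].round(4),s['contact_force'].round(1))
a=optics.get_image('scene')['pixels'][150:330,190:390];b=optics.get_image('wrist')['pixels']
cv2.imwrite('pics/p7.png',np.hstack([cv2.resize(a,(333,300)),cv2.resize(b,(400,300))]))
P=np.array([.615,.008]);p=s['position'][:2]
for t in np.r_[np.arange(-.395,1.5,.12),1.501]:
    d=np.array([-np.sin(t),-np.cos(t)]);n=np.array([np.cos(t),-np.sin(t)])
    h=.0145*abs(np.cos(t+.07))+.0095*abs(np.sin(t+.07))
    print(round(t+.07,2),(P+.057*d+(.005+h)*n).round(4))
E
```

```text
[[36.8, 9.1], [17.3, 67.7], [17.1, 107.8], [16.7, 149.7], [1.1, 107.8], [1.2, 149.8], [-14.2, 107.7], [-14.2, 150.0]] [27 26 43 40 40 41 41 41]
10.0 [ 0.6683 -0.033   0.1042] [-0.5  0.1  0.6]
-0.32 [ 0.657  -0.0362]
-0.2 [ 0.6508 -0.0411]
-0.09 [ 0.6438 -0.0452]
0.03 [ 0.6368 -0.0483]
0.15 [ 0.6309 -0.0506]
0.27 [ 0.6245 -0.0522]
0.39 [ 0.6177 -0.0531]
0.51 [ 0.6106 -0.053 ]
0.64 [ 0.6033 -0.0521]
0.76 [ 0.596  -0.0501]
0.88 [ 0.5889 -0.0471]
0.99 [ 0.582 -0.043]
1.12 [ 0.5757 -0.0378]
1.24 [ 0.57   -0.0317]
1.36 [ 0.5652 -0.0247]
1.48 [ 0.5614 -0.017 ]
1.57 [ 0.5592 -0.0104]
```

View pics/p7.png

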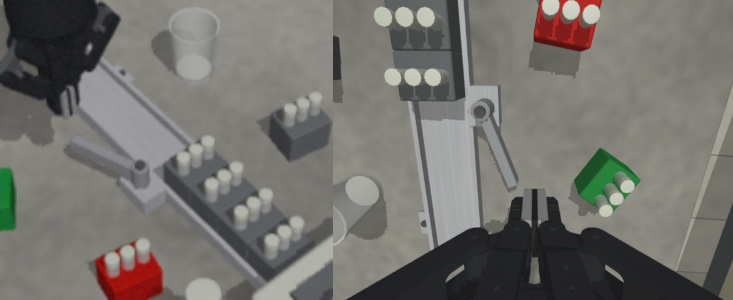

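The wrist view shows the fingers on the outer side of the bar, between it and the green block. The row stands home and together. I check the green block's clearance before descending.

```bash
python3 - <<'E'
from h import *
d=optics.get_image('top');im=cv2.imread('pics/top0.png').astype(int)
m=((im[...,1]>im[...,2]+40)&(im[...,1]>im[...,0]+40)).astype(np.uint8)
c=max(cv2.findContours(m,0,2)[0],key=cv2.contourArea)
print(cast(d,cv2.boxPoints(cv2.minAreaRect(c)),.04).round(3))
print('jar',cast(d,[(440,145)],.075).round(3))
E
```

```text
[[ 0.738 -0.031  0.04 ]
 [ 0.756 -0.041  0.04 ]
 [ 0.732 -0.084  0.04 ]
 [ 0.714 -0.074  0.04 ]]
jar [[ 0.708 -0.177  0.075]]
```

Emit:
send_rows(increments=[{"gripper": 1, "linear": [0, 0, -0.03], "delta_rot": [0, 0, 0]}, {"gripper": 1, "linear": [0, 0, -0.055], "delta_rot": [0, 0, 0]}, {"gripper": 1, "linear": [0, 0, -0.071], "delta_rot": [0, 0, 0]}, {"gripper": 1, "linear": [0, 0, -0.078], "delta_rot": [0, 0, 0]}, {"gripper": 1, "linear": [0, 0, -0.078], "delta_rot": [0, 0, 0]}, {"gripper": 1, "linear": [0, 0, -0.078], "delta_rot": [0, 0, 0]}])

```text
clock: 10.75
position: [0.6685, -0.0333, 0.0279]
ee_rot: [0.001, 0.68, 0.733, 0.0]
contact_force: [-0.6, 0.7, -0.5]
width: 0.0
gripper_force: 0.0
```

Emit:
send_rows(increments=[{"gripper": 1, "linear": [-0.005, -0.001, 0], "delta_rot": [0, 0, 0]}, {"gripper": 1, "linear": [-0.009, -0.002, 0], "delta_rot": [0, 0, 0]}, {"gripper": 1, "linear": [-0.0115, -0.003, 0], "delta_rot": [0, 0, 0]}, {"gripper": 1, "linear": [-0.0146, -0.0054, 0], "delta_rot": [0, 0, 0]}, {"gripper": 1, "linear": [-0.0177, -0.0078, 0], "delta_rot": [0, 0, 0]}, {"gripper": 1, "linear": [-0.0212, -0.01, 0], "delta_rot": [0, 0, 0]}, {"gripper": 1, "linear": [-0.0247, -0.012, 0], "delta_rot": [0, 0, 0]}, {"gripper": 1, "linear": [-0.0282, -0.0135, 0], "delta_rot": [0, 0, 0]}])

```text
clock: 11.55
position: [0.6396, -0.0469, 0.0269]
ee_rot: [0.0, 0.68, 0.733, 0.0]
contact_force: [0.3, -0.8, -0.3]
width: -0.0001
gripper_force: 0.0
```

Emit:
send_rows(increments=[{"gripper": 1, "linear": [-0.0035, -0.0015, 0], "delta_rot": [0, 0, 0]}, {"gripper": 1, "linear": [-0.0065, -0.0027, 0], "delta_rot": [0, 0, 0]}, {"gripper": 1, "linear": [-0.0094, -0.0038, 0], "delta_rot": [0, 0, 0]}, {"gripper": 1, "linear": [-0.0126, -0.0046, 0], "delta_rot": [0, 0, 0]}, {"gripper": 1, "linear": [-0.0158, -0.0054, 0], "delta_rot": [0, 0, 0]}, {"gripper": 1, "linear": [-0.0192, -0.0059, 0], "delta_rot": [0, 0, 0]}, {"gripper": 1, "linear": [-0.0226, -0.0063, 0], "delta_rot": [0, 0, 0]}, {"gripper": 1, "linear": [-0.0262, -0.0063, 0], "delta_rot": [0, 0, 0]}])

```text
clock: 12.35
position: [0.6135, -0.053, 0.0269]
ee_rot: [0.0, 0.68, 0.733, 0.0]
contact_force: [0.8, 0.6, 0.2]
width: -0.0
gripper_force: 0.0
```

```bash
python3 - <<'E'
from h import *
s=get_state(); print(s['clock'],s['position'].round(4),s['contact_force'].round(1),s['moment'].round(2))
a=optics.get_image('scene')['pixels'][150:330,190:390];b=optics.get_image('wrist')['pixels']
cv2.imwrite('pics/p8.png',np.hstack([cv2.resize(a,(333,300)),cv2.resize(b,(400,300))]))
E
```

```text
12.35 [ 0.6135 -0.053   0.0269] [0.8 0.6 0.2] [0.01 0.08 0.01]
```

View pics/p8.png

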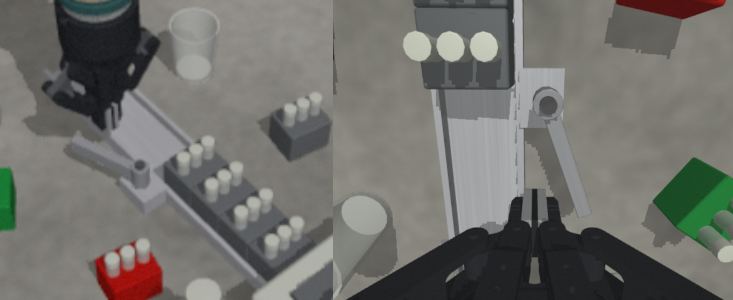

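The picture shows the bar unmoved, still outside with its tip at wrist tile (585,213). The fingers are now on its inner side at (535,195), so they did not catch it. I check the geometry before going on.

```bash
python3 - <<'E'
from h import *
from scipy.spatial.transform import Rotation as Ro
s=get_state(); w=optics.get_image('wrist'); sc=optics.get_image('scene')
q=s['ee_rot'];T=np.eye(4);T[:3,:3]=Ro.from_quat(np.r_[q[1:],q[0]]).as_matrix();T[:3,3]=s['position']
C=np.linalg.inv(T@w['T_tool_cam']); w['rvec']=cv2.Rodrigues(C[:3,:3])[0]; w['tvec']=C[:3,3]
t=lambda L:(np.array(L)-[333,0])*1.6
print('hub',cast(w,t([(548,103)]),.054).round(4),'tip',cast(w,t([(584,213)]),.046).round(4))
p=s['position']; pp=proj(w,[p,p+[0,0,.03]]); print('TCP in tile',(pp/1.6+[333,0]).round(0))
print('TCP in scene crop', ((proj(sc,[p,p+[0,0,.03]])-[190,150])*1.667).round(0))
print('bar in scene crop', ((proj(sc,[[.615,.008,.054],[.6456,-.0653,.046]])-[190,150])*1.667).round(0))
E
```

```text
hub [[0.6153 0.0094 0.054 ]] tip [[ 0.6466 -0.0624  0.046 ]]
TCP in tile [[535. 184.]
 [535. 205.]]
TCP in scene crop [[111. 139.]
 [109. 120.]]
bar in scene crop [[141. 161.]
 [ 76. 133.]]
```

```bash
python3 - <<'E'
from h import *
s=get_state(); print(s['width'],s['position'],s['gripper_force'])
a=optics.get_image('scene')['pixels'][190:265,225:290];b=optics.get_image('wrist')['pixels'][270:400,260:430]
sc=optics.get_image('scene');p=s['position'];print(proj(sc,[p+[0,0,k] for k in(0,.01,.02,.03)]).round(1)*1)
cv2.imwrite('pics/p9.png',np.hstack([cv2.resize(a,(325,375),interpolation=2),cv2.resize(b,(475,375),interpolation=2)]))
E
```

```text
0.00015434274920142846 [ 0.61381403 -0.05293661  0.02699282] 0.0
[[255.9 233.3]
 [255.6 229.5]
 [255.2 225.7]
 [254.9 221.9]]
```

View pics/p9.png

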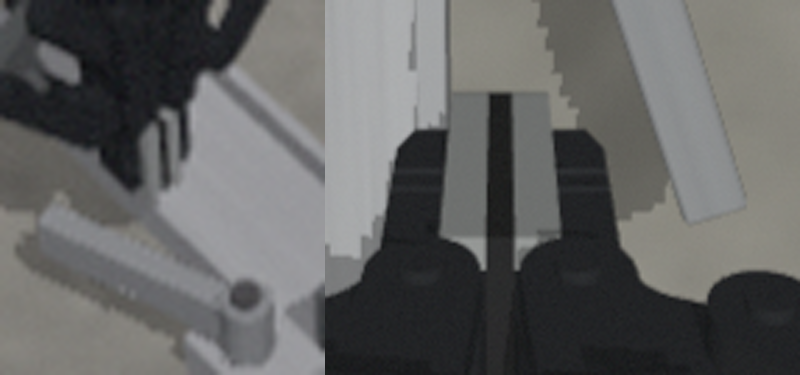

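The fingertips look higher than the TCP reading, so they passed over the bar. I go back to the outer side and find the true tip height by touching the bench lightly.

Emit:
send_rows(increments=[{"gripper": 1, "linear": [0, 0, 0.04], "delta_rot": [0, 0, 0]}, {"gripper": 1, "linear": [0.01, 0.004, 0.06], "delta_rot": [0, 0, 0]}, {"gripper": 1, "linear": [0.045, 0.016, 0.06], "delta_rot": [0, 0, 0]}, {"gripper": 1, "linear": [0.056, 0.019, 0.06], "delta_rot": [0, 0, 0]}, {"gripper": 1, "linear": [0.056, 0.019, 0.06], "delta_rot": [0, 0, 0]}, {"gripper": 1, "linear": [0.056, 0.019, 0.03], "delta_rot": [0, 0, 0]}, {"gripper": 1, "linear": [0.056, 0.019, 0.0], "delta_rot": [0, 0, 0]}, {"gripper": 1, "linear": [0.056, 0.019, 0.0], "delta_rot": [0, 0, 0]}])

```text
clock: 13.5
position: [0.6641, -0.0336, 0.022]
ee_rot: [-0.005, 0.68, 0.733, -0.004]
contact_force: [0.3, 0.6, -0.8]
width: -0.0
gripper_force: 0.0
```

Emit:
send_rows(increments=[{"gripper": 1, "linear": [0, 0, -0.003], "delta_rot": [0, 0, 0]}, {"gripper": 1, "linear": [0, 0, -0.006], "delta_rot": [0, 0, 0]}, {"gripper": 1, "linear": [0, 0, -0.009], "delta_rot": [0, 0, 0]}, {"gripper": 1, "linear": [0, 0, -0.012], "delta_rot": [0, 0, 0]}, {"gripper": 1, "linear": [0, 0, -0.012], "delta_rot": [0, 0, 0]}])

```text
clock: 14.0
position: [0.6697, -0.034, 0.0151]
ee_rot: [0.0, 0.68, 0.733, 0.0]
contact_force: [0.4, 0.6, -0.7]
width: 0.0
gripper_force: 0.0
```

```bash
python3 - <<'E'
from h import *
from scipy.spatial.transform import Rotation as Ro
s=get_state(); w=optics.get_image('wrist')
print(s['position'],s['contact_force'].round(2),w['T_tool_cam'].round(3).tolist())
q=s['ee_rot'];T=np.eye(4);T[:3,:3]=Ro.from_quat(np.r_[q[1:],q[0]]).as_matrix();T[:3,3]=s['position']
C=np.linalg.inv(T@w['T_tool_cam']); w['rvec']=cv2.Rodrigues(C[:3,:3])[0]; w['tvec']=C[:3,3]
p=s['position'];print(proj(w,[p,p+[0,.01,0],p+[0,-.01,0],p+[.01,0,0],p+[0,0,.02],[.6466,-.0624,.046],[.615,.008,.054]]).round(0).tolist())
cv2.imwrite('pics/p10.png',cv2.resize(w['pixels'][60:440,150:550],None,fx=1.5,fy=1.5))
E
```

```text
[ 0.66971017 -0.03395735  0.01511782] [ 0.37  0.61 -0.67] [[0.001, -0.95, -0.313, 0.079], [1.0, 0.001, 0.001, -0.001], [-0.001, -0.313, 0.95, -0.166], [0.0, 0.0, 0.0, 1.0]]
[[323.0, 295.0], [325.0, 274.0], [322.0, 314.0], [345.0, 296.0], [324.0, 316.0], [261.0, 388.0], [167.0, 218.0]]
```

Emit:
send_rows(increments=[{"gripper": 1, "linear": [0, 0, -0.004], "delta_rot": [0, 0, 0]}, {"gripper": 1, "linear": [0, 0, -0.008], "delta_rot": [0, 0, 0]}, {"gripper": 1, "linear": [0, 0, -0.012], "delta_rot": [0, 0, 0]}, {"gripper": 1, "linear": [0, 0, -0.015], "delta_rot": [0, 0, 0]}, {"gripper": 1, "linear": [0, 0, -0.017], "delta_rot": [0, 0, 0]}, {"gripper": 1, "linear": [0, 0, -0.017], "delta_rot": [0, 0, 0]}])

```text
clock: 14.65
position: [0.6695, -0.0339, -0.0026]
ee_rot: [-0.0, 0.68, 0.733, -0.0]
contact_force: [-0.5, 0.4, -0.1]
width: 0.0
gripper_force: 0.0
```

No contact even at TCP z = −2.6 mm, so the real fingertip lies well above the reported TCP, about 20 mm (≥19 from clearing the bar, 16–23 from the images). I therefore sweep with TCP z ≈ 0.010: the tip is then near 30 mm, below the bar's top and above the walls.

Emit:
send_rows(increments=[{"gripper": 1, "linear": [0, 0, 0.0126], "delta_rot": [0, 0, 0]}, {"gripper": 1, "linear": [-0.006, -0.001, 0.0126], "delta_rot": [0, 0, 0]}, {"gripper": 1, "linear": [-0.0125, -0.0023, 0.0126], "delta_rot": [0, 0, 0]}, {"gripper": 1, "linear": [-0.0156, -0.0048, 0.0126], "delta_rot": [0, 0, 0]}, {"gripper": 1, "linear": [-0.0187, -0.0072, 0.0126], "delta_rot": [0, 0, 0]}, {"gripper": 1, "linear": [-0.0222, -0.0093, 0.0126], "delta_rot": [0, 0, 0]}, {"gripper": 1, "linear": [-0.0257, -0.0113, 0.0126], "delta_rot": [0, 0, 0]}, {"gripper": 1, "linear": [-0.0292, -0.0129, 0.0126], "delta_rot": [0, 0, 0]}])

```text
clock: 15.45
position: [0.6403, -0.047, 0.0104]
ee_rot: [0.0, 0.68, 0.733, 0.0]
contact_force: [0.8, 1.3, 0.1]
width: 0.0
gripper_force: 0.5
```

```bash
cat > bar.py <<'E'
from h import *
s=get_state(); print(s['clock'],s['position'].round(4),s['contact_force'].round(1),s['moment'].round(2))
sc=optics.get_image('scene'); now=sc['pixels'].astype(int); old=cv2.imread('pics/scene0.png').astype(int)
# score: how well each gate angle's bar top is bar-coloured, vs. empty bench
g=now[...,:].mean(2)
P=np.array([.615,.008])
out=[]
for th in np.arange(-.5,1.6,.1):
    t=th-.07; d=np.array([-np.sin(t),-np.cos(t)])
    pts=[[*(P+r*d),.046] for r in(.03,.04,.05,.06,.07,.076)]
    uv=proj(sc,pts).round().astype(int); out.append((round(th,1),[int(g[v,u]) for u,v in uv]))
for o in out: print(*o)
E
python3 bar.py
```

```text
15.45 [ 0.6403 -0.047   0.0104] [0.8 1.3 0.1] [ 0.2  -0.1  -0.04]
-0.5 [94, 93, 47, 76, 24, 71]
-0.4 [94, 91, 117, 111, 32, 31]
-0.3 [123, 97, 81, 99, 30, 27]
-0.2 [137, 136, 90, 119, 37, 31]
-0.1 [137, 133, 137, 32, 64, 27]
-0.0 [138, 139, 155, 141, 36, 36]
0.1 [154, 156, 158, 158, 138, 40]
0.2 [159, 158, 158, 158, 158, 71]
0.3 [155, 157, 156, 155, 156, 31]
0.4 [156, 155, 155, 157, 155, 156]
0.5 [153, 155, 157, 153, 156, 157]
0.6 [153, 157, 155, 156, 155, 155]
0.7 [155, 153, 154, 156, 155, 152]
0.8 [155, 154, 156, 155, 113, 122]
0.9 [157, 154, 154, 156, 116, 145]
1.0 [155, 156, 154, 106, 153, 125]
1.1 [154, 156, 156, 105, 129, 129]
1.2 [156, 155, 155, 147, 128, 127]
1.3 [155, 155, 135, 153, 126, 127]
1.4 [154, 153, 141, 146, 124, 125]
1.5 [156, 153, 120, 146, 127, 127]
```

The bar is moving: its bright strip is now at about −0.1 rad and the pads feel contact. I continue along the arc.

Emit:
send_rows(increments=[{"gripper": 1, "linear": [-0.0035, -0.0015, 0], "delta_rot": [0, 0, 0]}, {"gripper": 1, "linear": [-0.0065, -0.0027, 0], "delta_rot": [0, 0, 0]}, {"gripper": 1, "linear": [-0.0094, -0.0038, 0], "delta_rot": [0, 0, 0]}, {"gripper": 1, "linear": [-0.0126, -0.0046, 0], "delta_rot": [0, 0, 0]}, {"gripper": 1, "linear": [-0.0158, -0.0054, 0], "delta_rot": [0, 0, 0]}, {"gripper": 1, "linear": [-0.0192, -0.0059, 0], "delta_rot": [0, 0, 0]}, {"gripper": 1, "linear": [-0.0226, -0.0063, 0], "delta_rot": [0, 0, 0]}, {"gripper": 1, "linear": [-0.0262, -0.0063, 0], "delta_rot": [0, 0, 0]}])

```text
clock: 16.3
position: [0.6141, -0.0533, 0.0106]
ee_rot: [0.0, 0.68, 0.733, 0.0]
contact_force: [1.4, 1.3, 0.1]
width: 0.0003
gripper_force: 0.5
```

Emit:
send_rows(increments=[{"gripper": 1, "linear": [-0.0035, 0.0, 0], "delta_rot": [0, 0, 0]}, {"gripper": 1, "linear": [-0.0072, 0.0004, 0], "delta_rot": [0, 0, 0]}, {"gripper": 1, "linear": [-0.0108, 0.001, 0], "delta_rot": [0, 0, 0]}, {"gripper": 1, "linear": [-0.0145, 0.0019, 0], "delta_rot": [0, 0, 0]}, {"gripper": 1, "linear": [-0.0181, 0.003, 0], "delta_rot": [0, 0, 0]}, {"gripper": 1, "linear": [-0.0217, 0.0044, 0], "delta_rot": [0, 0, 0]}, {"gripper": 1, "linear": [-0.0252, 0.006, 0], "delta_rot": [0, 0, 0]}, {"gripper": 1, "linear": [-0.0287, 0.008, 0], "delta_rot": [0, 0, 0]}])

```text
clock: 17.1
position: [0.5854, -0.045, 0.0105]
ee_rot: [0.0, 0.68, 0.733, -0.0]
contact_force: [0.7, -0.2, 0.3]
width: -0.0003
gripper_force: 0.5
```

```bash
python3 bar.py | head -1; python3 caps.py
```

```text
17.1 [ 0.5854 -0.045   0.0105] [ 0.7 -0.2  0.3] [-0.05 -0.2  -0.03]
[[35.9, 10.5], [17.1, 23.8], [16.8, 65.8], [16.9, 107.8], [16.8, 149.8], [1.0, 23.7], [-17.9, -30.2], [1.1, 65.9], [1.1, 107.8], [1.2, 149.8], [-14.2, 24.9], [-14.7, 65.8], [-14.2, 107.7], [-14.2, 150.0]] [ 26  44  43  42  39  38 184  41  40  41  29  41  41  41]
```

Emit:
send_rows(increments=[{"gripper": 1, "linear": [-0.0034, 0.0021, 0], "delta_rot": [0, 0, 0]}, {"gripper": 1, "linear": [-0.0066, 0.0047, 0], "delta_rot": [0, 0, 0]}, {"gripper": 1, "linear": [-0.0097, 0.0073, 0], "delta_rot": [0, 0, 0]}, {"gripper": 1, "linear": [-0.0126, 0.0103, 0], "delta_rot": [0, 0, 0]}, {"gripper": 1, "linear": [-0.0154, 0.0134, 0], "delta_rot": [0, 0, 0]}, {"gripper": 1, "linear": [-0.0178, 0.0169, 0], "delta_rot": [0, 0, 0]}, {"gripper": 1, "linear": [-0.0202, 0.0204, 0], "delta_rot": [0, 0, 0]}, {"gripper": 1, "linear": [-0.0221, 0.0242, 0], "delta_rot": [0, 0, 0]}])

```text
clock: 18.0
position: [0.5632, -0.0207, 0.0105]
ee_rot: [-0.0, 0.68, 0.733, -0.0]
contact_force: [0.3, -1.5, -0.2]
width: 0.0002
gripper_force: 0.5
```

Emit:
send_rows(increments=[{"gripper": 1, "linear": [-0.001, 0.002, 0], "delta_rot": [0, 0, 0]}, {"gripper": 1, "linear": [-0.0019, 0.0039, 0], "delta_rot": [0, 0, 0]}, {"gripper": 1, "linear": [-0.0028, 0.0055, 0], "delta_rot": [0, 0, 0]}, {"gripper": 1, "linear": [-0.0033, 0.007, 0], "delta_rot": [0, 0, 0]}, {"gripper": 1, "linear": [-0.0037, 0.008, 0], "delta_rot": [0, 0, 0]}])

```text
clock: 18.5
position: [0.5598, -0.0129, 0.0105]
ee_rot: [0.0, 0.68, 0.733, 0.0]
contact_force: [0.3, -1.5, -0.7]
width: -0.0
gripper_force: 0.4
```

Emit:
send_rows(increments=[{"gripper": 1, "linear": [-0.0002, 0.0007, 0], "delta_rot": [0, 0, 0]}, {"gripper": 1, "linear": [-0.0004, 0.0014, 0], "delta_rot": [0, 0, 0]}, {"gripper": 1, "linear": [-0.0005, 0.0021, 0], "delta_rot": [0, 0, 0]}, {"gripper": 1, "linear": [-0.0006, 0.0028, 0], "delta_rot": [0, 0, 0]}, {"gripper": 1, "linear": [-0.0006, 0.0035, 0], "delta_rot": [0, 0, 0]}])

```text
clock: 19.0
position: [0.5595, -0.0113, 0.0106]
ee_rot: [0.001, 0.68, 0.734, -0.001]
contact_force: [0.3, -8.0, -0.2]
width: -0.0
gripper_force: 4.1
```

Emit:
send_rows(increments=[{"gripper": 1, "linear": [0, 0.0005, 0], "delta_rot": [0, 0, 0]}, {"gripper": 1, "linear": [0, 0.001, 0], "delta_rot": [0, 0, 0]}, {"gripper": 1, "linear": [0, 0.001, 0], "delta_rot": [0, 0, 0]}])

```text
clock: 19.3
position: [0.5595, -0.0113, 0.0106]
ee_rot: [0.002, 0.679, 0.734, -0.002]
contact_force: [-1.1, -9.2, 0.2]
width: -0.0001
gripper_force: 4.8
```

Emit:
send_rows(increments=[{"gripper": 1, "linear": [0, 0.001, 0], "delta_rot": [0, 0, 0]}, {"gripper": 1, "linear": [0, 0.002, 0], "delta_rot": [0, 0, 0]}, {"gripper": 1, "linear": [0, 0.002, 0], "delta_rot": [0, 0, 0]}])

```text
clock: 19.6
position: [0.5595, -0.0112, 0.0106]
ee_rot: [0.003, 0.679, 0.734, -0.003]
contact_force: [-0.6, -15.6, -0.8]
width: -0.0001
gripper_force: 7.5
```

Emit:
send_rows(increments=[{"gripper": 1, "linear": [0.0002, -0.004, 0], "delta_rot": [0, 0, 0]}, {"gripper": 1, "linear": [0.0008, -0.012, 0], "delta_rot": [0, 0, 0]}, {"gripper": 1, "linear": [0.002, -0.03, 0], "delta_rot": [0, 0, 0]}, {"gripper": 1, "linear": [0.004, -0.055, 0], "delta_rot": [0, 0, 0]}, {"gripper": 1, "linear": [0.004, -0.055, 0], "delta_rot": [0, 0, 0]}, {"gripper": 1, "linear": [0.004, -0.055, 0.045], "delta_rot": [0, 0, 0]}, {"gripper": 1, "linear": [0.004, -0.055, 0.09], "delta_rot": [0, 0, 0]}, {"gripper": 1, "linear": [0.004, -0.055, 0.14], "delta_rot": [0, 0, 0]}])

```text
clock: 20.4
position: [0.5619, -0.0603, 0.151]
ee_rot: [-0.002, 0.68, 0.733, -0.0]
contact_force: [1.4, -0.8, -0.2]
width: -0.0004
gripper_force: 0.0
```

Emit:
send_rows(increments=[{"gripper": 1, "linear": [-0.05, -0.03, 0.03], "delta_rot": [0, 0, 0]}, {"gripper": 1, "linear": [-0.1, -0.06, 0.06], "delta_rot": [0, 0, 0]}, {"gripper": 1, "linear": [-0.14, -0.1, 0.1], "delta_rot": [0, 0, 0]}, {"gripper": 1, "linear": [-0.16, -0.12, 0.1], "delta_rot": [0, 0, 0]}, {"gripper": 1, "linear": [-0.16, -0.12, 0.1], "delta_rot": [0, 0, 0]}])

```text
clock: 20.9
position: [0.4013, -0.1821, 0.2524]
ee_rot: [0.001, 0.68, 0.733, 0.0]
contact_force: [1.4, -1.3, 0.2]
width: -0.0004
gripper_force: 0.0
```

```bash
python3 caps.py; python3 - <<'E'
from h import *
t=optics.get_image('top'); s=optics.get_image('scene')
# expected shut-bar top outline: rail frame corners
o=np.array([.5675,.0108]);a=.07;R=np.array([[np.cos(a),-np.sin(a)],[np.sin(a),np.cos(a)]])
c=np.array([[30,-1],[-33,-1],[-33,-11],[30,-11]])/1000@R.T+o
print('expected top-crop px',((proj(t,np.c_[c,[.046]*4])-[260,165])*4).round(0).tolist())
A=cv2.resize(t['pixels'][165:265,260:390],(520,400),interpolation=2)
B=cv2.resize(s['pixels'][175:335,210:322],(280,400),interpolation=2)
cv2.imwrite('pics/pf.png',np.hstack([A,B]))
E
```

```text
[[17.1, 23.7], [13.9, -62.6], [16.4, 65.7], [16.8, 107.6], [16.8, 149.8], [1.1, 23.8], [1.2, 65.8], [1.1, 107.8], [1.0, 149.5], [-14.4, 23.5], [-14.2, 65.7], [-14.1, 107.8], [-14.2, 149.7]] [41 26 38 39 39 37 39 38 38 38 37 37 39]
expected top-crop px [[278.0, 191.0], [290.0, 335.0], [314.0, 334.0], [301.0, 189.0]]
```

View pics/pf.png

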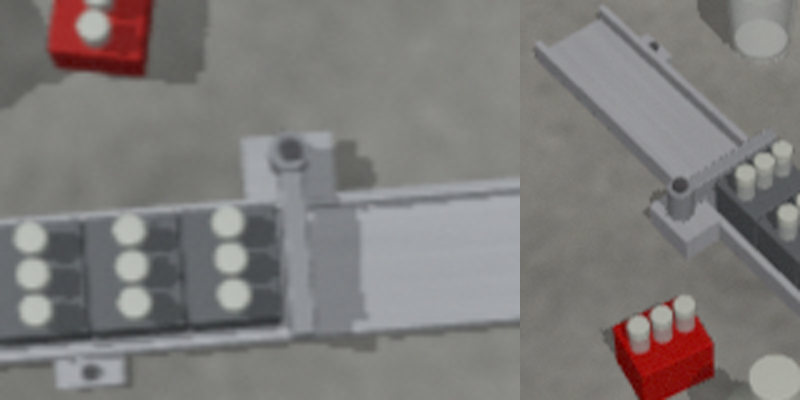

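The bar lies straight across the rail behind the last carrier. Its edges run from (280,190) to (291,335) in the crop, matching the expected shut outline, and it did not move at 15 N. The caps are still 42 mm apart with the front one home. The robot is clear of everything.

```bash
python3 -c "
from rig import sign_off; print(sign_off())"
```

```text
the job is handed in; nothing more can be done
None
```

The row is fully home against the end stop, the gate is fully shut behind the last carrier, the robot is clear, and the job is handed in at about 21 s of the allowed 64 s; the first gate sweep passed over the bar without touching it and had to be repeated lower.

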